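# Re-aim a needle holder held by a screw clamp

## Robot

A 6-joint arm with a two-finger parallel gripper is mounted at the origin on a cart in front of the work surface, level with it; the furniture and walls round the work are solid. World frame = base frame: x ahead of the robot, y to its left, z up, the work surface at z = 0. Lengths are in m, angles in rad, forces in N, time in s.
With the tool pointing down it reaches from about 0.425 to 0.95 m from the base axis. Payload 3.5 kg.
Tool frame: the origin (TCP) lies midway between the tips of the shut fingers; the grasp point (between the pads) lies ctrl.grasp_offset behind it (ctrl.grasp_offset is the distance from the TCP to the grasp point, in m); x points along the fingers, y is the direction in which the jaws open and shut, and the axes are right-handed (so a half turn about x gives the same grasp; the last joint's range is limited). The gripper opens to 85 mm and grips with 20 to 120 N. Pads are 22 mm wide; open, the fingers measure 114 mm over their backs; the gripper's body (76 mm by 85 mm) begins 54 mm behind the grasp point. The pads swing forward as they close: fully open they stand 13 mm farther back than shut.
Start: joints at [1.149, 0.286, 1.577, -0, 1.279, -0.15], TCP at [0.181, 0.65, 0.231] pointing down, gripper open.
Joint ranges: [-2.77, 2.77], [-0.9, 2.22], [0.21, 2.48], [-1.53, 4.67], [0.24, 2.81], [-2.84, 2.84]. Speed limits (rad/s): [2.79, 2.79, 3.14, 3.14, 3.14, 3.14].

## Interface

Orientations are given as a unit quaternion [x, y, z, w].
In Python, from plant import readout, read_camera, sign_off, ctrl gives the robot as it stands.
- The arm moves only by the tool drive_tool, never from a script. Its argument "steps" is a list of rows, each a list of 5 numbers: the shift along the tool's x, y, z in cm, then the turn about the tool's x in degrees, then the opening, from 0 (shut) to 1 (fully open). A call has 1 to 10 rows; each row shifts and turns the commanded pose from where the row before left it, along the tool's axes as they then stand; what a row does not reach is not made up. A row lasts 1/10 s, in which the tool goes at most 50 mm and 8.59 degrees, less where a joint would pass 70% of its speed; a pose out of reach is approached as far as the arm can. A call is refused whole if a number of a shift passes 5 or a number of a turn 8.59, either way. A call with a gripper value outside its range is refused whole. The fingers move at their own pace and stop on an object; "force" is the grip in N (left out, the last holds). Time passes only in rows, so rows that do not move let the fingers close. It gives the time, the measured TCP pose, the force and the opening at its end, in the units of the state.
- readout.get_state(): the state, without advancing time (a new reading comes with each control period).
- read_camera(name): name is "side" or "top"; returns a dict with "frame" (400x640x3 uint8, red, green, blue), "vertical_fov" (degrees; the focal length in pixels is half the picture's height over the tangent of half this angle, whatever the lens; pixels are square), "cx", "cy" (the principal point, pixels), "eye" and "orientation" of the camera in the world. Camera axes: x right, y up, looking along -z (the intrinsics and any distortion apply to the point x, -y, -z); pixel columns grow to the right and rows downward; lengths in m; the calibration is good to about 2 mm. A picture is of the moment at which its call begins. There is no depth.
- sign_off(): hands the job in, once; it reports no verdict.
The state is a dict: "time": time; "qpos": joint angles; "dq": joint speeds; "joint_efforts": joint torques, N m; "eef_pos": TCP position; "tcp_rot": TCP orientation; "contact_force": force on the tool from outside, world axes, zero at the start; "wrist_torque": the same for the moment, N m; "opening": opening from 0.0 (shut) to 1.0 (fully open).
Only numpy, scipy, OpenCV 4.12 (cv2) and the standard library are available. Lean on these libraries where they do the work, as an engineer would, in place of code of your own. Each camera call takes 0.05 s, during which the arm holds its last target. There are 200 camera calls.

## Task

On the mount with the orange knob, back the clamp knob off about a sixth of a turn (counter-clockwise, never more than a quarter turn), just enough to free the needle holder. Turn the black holder in its seat until its needle points along the red index line on the base, then screw the orange knob fully home again so that the holder is clamped. Leave the mount with the blue knob alone.

Things in the scene. Friction and masses are not known exactly. Their poses are not given: they have to be found in the camera images.
- orange_knob_grip (a point): Centre of the orange clamp knob's grip bar, a bar 48 mm long, 14 mm wide and 26 mm tall (from about 45 to 71 mm above the table when tight, free below it down to 36 mm) that turns about a vertical axis. This point's x axis runs along the bar. The knob stands at the end of the mount away from the robot, 105 mm from the holder's turning axis; a flat steel strap with a rubber face under its nose reaches from under it onto the rim of the holder's flange.
- orange_knob (a joint): Angle of the orange knob, rad: 0 = screwed fully home (end stop, holder clamped tight); grows counter-clockwise seen from above as the screw is backed off, up to 2.2. The knob and strap rise 2 mm per rad. The strap leaves the flange at about 0.5 rad, so at 0.8 to 1.3 the holder turns freely; the knob stays where it is left and takes about 0.2 to 0.4 Nm to turn.
- orange_holder_grip (a point): Centre of the black upright block of the needle holder in the mount with the orange knob; block 46 mm long, 16 mm wide, 40 mm tall (36 to 76 mm above the table), with a thin orange line along its top. x axis along the block towards its needle, z up. The block stands on a steel flange of 80 mm diameter whose top is 22 mm above the table and which lies loose in its seat between four dowels under the strap; it turns about the vertical axis through this point.
- orange_needle_tip (a point): Point near the tip of the steel needle with a brass nose that sticks out of one end of that black block, 54 mm out from the turning axis, 56 mm above the table.
- orange_index (a point): Point on the short red index line on the mount's base plate (12 mm thick, fixed to the table), 54 mm from the holder's turning axis, on the side opposite the knob. x axis: from the holder's turning axis to the knob's axis.
- blue_knob (a joint): Angle of the blue knob of a second mount of the same form, not to be touched; 0 = tight, rad.
- blue_needle_tip (a point): Needle tip of that second mount with the blue knob (a like black holder with a blue line on top); leave it as it stands.
There are look-alikes about, which are no part of the job. Leave any pink look-alike of the part that bears orange_holder_grip alone.

How it is judged:
By the outcome, as a careful person would: the job done as asked, in the order asked, and still so for the second after the job is handed in, with the robot touching nothing.
It also fails if it takes over 54 s, if anything falls off the work surface, if the arm or the gripper's body presses on something with over 40 N, if the wrist force passes 120 N, or if a joint passes its speed limit or range.

## Working session

There is one attempt and no reset: what is moved stays moved. The work goes in short steps, Python scripts to look and compute and a tool call to move; the robot and the scene stay as the last step left them, time stands still between calls to the robot, and variables do not carry over. Pictures are saved under pics/ and viewed, about 8 in all and at most 12, crops included, and the job is handed in when it is done.

Besides the shell and the picture viewer there is one more tool, called by a JSON object that holds its "method" and its "body". drive_tool: Moves the arm, as the interface text tells. Its arguments: {"type":"object","properties":{"steps":{"type":"array","items":{"type":"array","items":{"type":"number"}}},"force":{"type":"number"}},"required":["steps"]}

```bash
ls; mkdir -p pics; python3 - <<'E'
from plant import readout, read_camera, ctrl
import cv2
print(readout.get_state()); print(ctrl.grasp_offset)
for n in("top","side"):
    c=read_camera(n); f=c.pop("frame"); print(n,c)
    cv2.imwrite(f"pics/{n}0.png",cv2.cvtColor(f,cv2.COLOR_RGB2BGR))
E
```

```text
pics
{'time': 0.0, 'qpos': array([ 1.14901026e+00,  2.87190733e-01,  1.57819848e+00,  2.18717954e-05,
        1.27855591e+00, -1.49975507e-01]), 'dq': array([-0.00011453,  0.0021317 ,  0.00016821, -0.00044221, -0.00152113,
        0.00061016]), 'joint_efforts': array([ 1.98763279e-03, -4.05980122e+01, -2.92624694e+01,  1.04796317e-05,
        5.71738303e-03, -5.75396584e-07]), 'eef_pos': array([0.18090065, 0.64962794, 0.22991881]), 'tcp_rot': array([ 0.09501026,  0.70082747, -0.09660202,  0.70034417]), 'contact_force': array([ 0.01783207,  0.89249995, -0.11665216]), 'wrist_torque': array([ 0.02110808,  0.01034364, -0.01111099]), 'opening': 0.9980602965420144}
0.0187
top {'vertical_fov': 45.574895968863366, 'cx': 325.7722526296809, 'cy': 195.8695618535844, 'eye': array([0.30132077, 0.07105303, 1.08857524]), 'orientation': array([ 0.07096216, -0.05401932, -0.69940667,  0.70913792])}
side {'vertical_fov': 52.78282586597477, 'cx': 308.98208901527437, 'cy': 200.0839729669071, 'eye': array([0.46869177, 0.77394582, 0.55414472]), 'orientation': array([-0.01490375,  0.45603074,  0.8897181 , -0.01468102])}
```

View pics/top0.png

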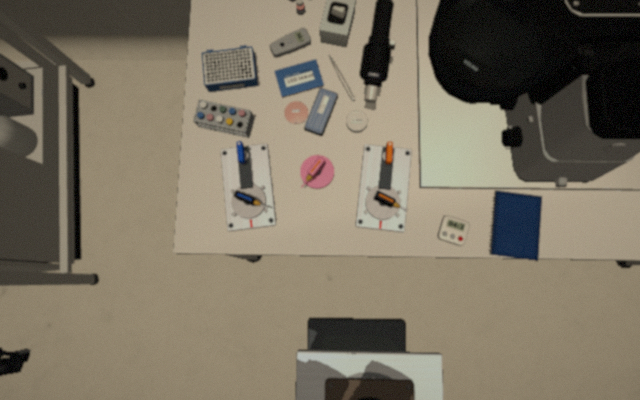

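View pics/side0.png

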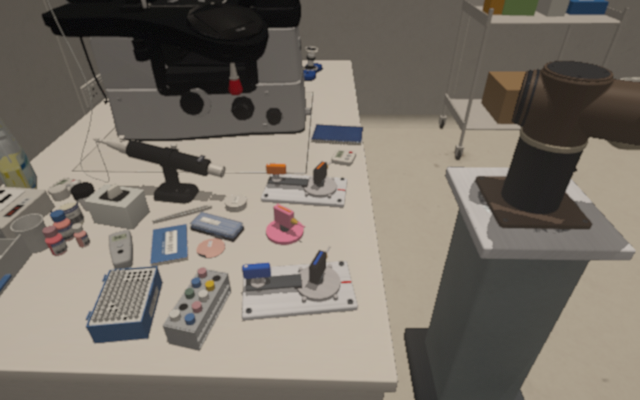

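The top view has image up as +x and right as −y. The orange mount is near pixel (385,190) with its knob at (389,152); the blue mount is near (248,190); the pink look-alike is at (317,172). I'll enlarge both views of the orange mount.

```bash
cat > h.py <<'E'
import numpy as np, cv2
from scipy.spatial.transform import Rotation as R
from plant import readout, read_camera, ctrl
def F(c): return 200/np.tan(np.radians(c["vertical_fov"])/2)
def px(c,uv,z):
    d=R.from_quat(c["orientation"]).apply([(uv[0]-c["cx"])/F(c),-(uv[1]-c["cy"])/F(c),-1])
    return c["eye"]+d*(z-c["eye"][2])/d[2]
def proj(c,p):
    q=R.from_quat(c["orientation"]).inv().apply(np.array(p)-c["eye"])
    return c["cx"]+F(c)*q[0]/-q[2], c["cy"]-F(c)*q[1]/-q[2]
def crop(c,u0,v0,w,h,k):
    f=cv2.cvtColor(c["frame"],cv2.COLOR_RGB2BGR)[v0:v0+h,u0:u0+w]
    return cv2.resize(f,None,fx=k,fy=k,interpolation=cv2.INTER_CUBIC)
E
python3 - <<'E'
from h import *
t=read_camera("top"); s=read_camera("side")
a=crop(t,350,136,66,100,6); b=crop(s,255,150,100,60,4)
im=np.zeros((600,800,3),np.uint8); im[:,:396]=a; im[:240,400:]=b
cv2.imwrite("pics/c1.png",im); print([k for k in t], t.keys())
E
```

```text
['frame', 'vertical_fov', 'cx', 'cy', 'eye', 'orientation'] dict_keys(['frame', 'vertical_fov', 'cx', 'cy', 'eye', 'orientation'])
```

View pics/c1.png

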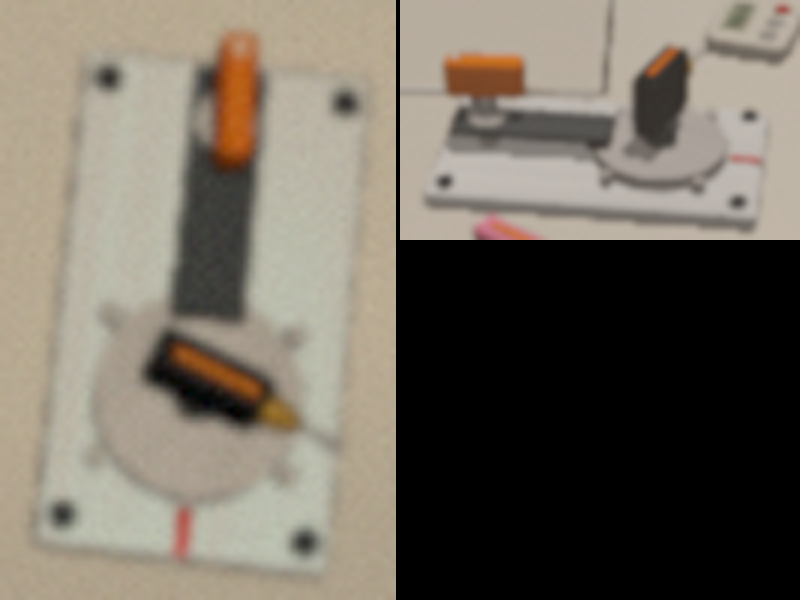

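```bash
python3 - <<'E'
from h import *
t=read_camera("top"); s=read_camera("side")
T=lambda u,v,z: px(t,(350+u/6-.42,136+v/6-.42),z)
S=lambda u,v,z: px(s,(255+(u-400)/4-.38,150+v/4-.38),z)
P=dict(k1=T(240,36,.071),k2=T(236,162,.071),fl=T(198,400,.022),b1=T(172,348,.076),b2=T(262,394,.076),tip=T(338,446,.056),
 i1=T(186,508,.012),i2=T(181,556,.012),h1=T(108,77,.012),h2=T(345,103,.012),h3=T(62,515,.012),h4=T(305,543,.012))
for k,v in P.items(): print(k,v.round(4))
kc=(P['k1']+P['k2'])/2; bc=(P['b1']+P['b2'])/2
ang=lambda d: np.degrees(np.arctan2(d[1],d[0])).round(1)
print("knob c",kc,"len",np.linalg.norm(P['k1']-P['k2']),"ang",ang(P['k1']-P['k2']))
print("block c",bc,"ang",ang(P['b2']-P['b1']),"tip ang",ang(P['tip']-bc),"r",np.linalg.norm((P['tip']-bc)[:2]))
print("mount axis",ang(P['h1']-P['h3']),ang(P['h2']-P['h4']),ang(kc-bc),ang(P['i1']-P['i2']),"knob-holder",np.linalg.norm((kc-bc)[:2]),np.linalg.norm((kc-P['fl'])[:2]))
print("side: knob top c",S(484,61,.071),"ends",S(446,61,.071),S(523,62,.071),"flange c",S(661,143,.022),"line",S(650,75,.076),S(678,50,.076),"index",S(730,159,.012),S(762,161,.012))
E
```

```text
k1 [ 0.6067 -0.0421  0.071 ]
k2 [ 0.559  -0.0403  0.071 ]
fl [ 0.4788 -0.0307  0.022 ]
b1 [ 0.4886 -0.0163  0.076 ]
b2 [ 0.4723 -0.0484  0.076 ]
tip [ 0.4568 -0.0782  0.056 ]
i1 [ 0.439  -0.0269  0.012 ]
i2 [ 0.4207 -0.0249  0.012 ]
h1 [0.6074 0.0026 0.012 ]
h2 [ 0.5979 -0.0891  0.012 ]
h3 [0.4357 0.02   0.012 ]
h4 [ 0.4262 -0.0716  0.012 ]
knob c [ 0.58284587 -0.04123159  0.071     ] len 0.04780741842101609 ang -2.2
block c [ 0.48044682 -0.0323639   0.076     ] ang -117.0 tip ang -117.3 r 0.05157870141711897
mount axis -5.8 -5.8 -4.9 -6.1 knob-holder 0.10278230302832791 0.10459588673680292
side: knob top c [ 0.58551699 -0.03702786  0.071     ] ends [ 0.60784083 -0.03663413  0.071     ] [ 0.5625341 -0.0362927  0.071    ] flange c [ 0.48153361 -0.02610152  0.022     ] line [ 0.48774655 -0.01476683  0.076     ] [ 0.47204956 -0.04314772  0.076     ] index [ 0.44027476 -0.02471485  0.012     ] [ 0.42126858 -0.02298203  0.012     ]
```

Both cameras agree to about 4 mm, and the bar length of 47.8 mm and knob-to-holder distance of 103–105 mm match the given sizes. My estimates:
- **Knob:** (0.584,−0.039), bar at about −2°.
- **Holder axis:** (0.480,−0.030).
- **Mount axis:** −5.8°.
- **Needle:** −117°, to go to 174°, so about 69° clockwise.

```bash
cat >> h.py <<'E'
def to(p,yawdeg=None):
    s=readout.get_state(); M=R.from_quat(s["tcp_rot"]).as_matrix(); 
    y=np.degrees(np.arctan2(M[1,1],M[0,1]))
    print("t",round(s["time"],2),"tcp",s["eef_pos"].round(4),"yaw_y",y.round(1),"x",M[:,0].round(3),"q6",s["qpos"][5].round(2),"F",s["contact_force"].round(1),"T",s["wrist_torque"].round(2),"open",round(s["opening"],3))
    print("shift cm",(M.T@(np.array(p)-s["eef_pos"])*100).round(2), "M",M.round(3).tolist())
    if yawdeg is not None: print("turn about x (deg)",round((-(yawdeg-y)+90)%180-90,1))
E
python3 -c "
from h import *
to([.584,-.039,.15],88)"
```

```text
t 0.3 tcp [0.1811 0.65   0.2308] yaw_y 74.4 x [-0.    -0.001 -1.   ] q6 -0.15 F [0.5 1.  0.4] T [-0.03 -0.   -0.03] open 0.998
shift cm [  8.12 -55.55  57.31] M [[-0.0, 0.268, 0.963], [-0.001, 0.963, -0.268], [-1.0, -0.001, -0.0]]
turn about x (deg) -13.6
```

{"method": "drive_tool", "body": {"steps": [[0.2,-3.27,3.37,0,1],[0.2,-3.27,3.37,0,1],[0.2,-3.27,3.37,0,1],[0.2,-3.27,3.37,0,1],[0.2,-3.27,3.37,0,1],[0.2,-3.27,3.37,0,1],[0.2,-3.27,3.37,0,1],[0.2,-3.27,3.37,0,1],[0.2,-3.27,3.37,0,1],[0.2,-3.27,3.37,0,1]]}}

```text
time: 1.3
eef_pos: [0.4186, 0.243, 0.2116]
tcp_rot: [0.096, 0.7, -0.096, 0.701]
contact_force: [0.8, -0.0, 0.4]
opening: 1.001
```

{"method": "drive_tool", "body": {"steps": [[0.2,-3.27,3.37,0,1],[0.2,-3.27,3.37,0,1],[0.2,-3.27,3.37,0,1],[0.2,-3.27,3.37,0,1],[0.2,-3.27,3.37,0,1],[0.2,-3.27,3.37,0,1],[0.2,-3.27,3.37,0,1],[0,0,0,8.5,1],[0,0,0,8.5,1],[0,0,0,8.5,1]]}}

```text
time: 2.3
eef_pos: [0.5839, -0.0398, 0.1971]
tcp_rot: [0.25, 0.661, -0.25, 0.661]
contact_force: [0.6, 0.1, -0.1]
opening: 0.998
```

{"method": "drive_tool", "body": {"steps": [[0,0,0,8.5,1],[0,0,0,8.5,1],[0,0,0,8.5,1],[0,0,0,8.5,1],[0,0,0,8.5,1],[0,0,0,8.5,1],[0,0,0,8.5,1],[0,0,0,8.5,1],[0,0,0,8.5,1],[0,0,0,8.5,1]]}}

```text
time: 3.3
eef_pos: [0.5838, -0.0391, 0.1973]
tcp_rot: [-0.631, -0.319, 0.631, -0.319]
contact_force: [-0.0, -0.1, 0.2]
opening: 0.997
```

{"method": "drive_tool", "body": {"steps": [[0,0,0,8.5,1],[0,0,0,8.5,1],[0,0,0,8.5,1],[0,0,0,8.5,1],[0,0,0,8.5,1],[0,0,0,8.5,1],[0,0,0,4.5,1],[0,0,0,0,1]]}}

```text
time: 4.1
eef_pos: [0.5838, -0.0391, 0.1973]
tcp_rot: [-0.707, 0.01, 0.707, 0.01]
contact_force: [-1.2, -0.1, 0.7]
opening: 1.0
```

```bash
python3 -c "
from h import *
to([.584,-.039,.09],-92)
t=read_camera('top'); s=read_camera('side')
im=np.zeros((600,800,3),np.uint8); im[:,:396]=crop(t,350,136,66,100,6); im[:400,400:]=crop(s,255,110,100,100,4)
cv2.imwrite('pics/c2.png',im)"
```

```text
t 4.1 tcp [ 0.5838 -0.0391  0.1973] yaw_y -91.6 x [-0. -0. -1.] q6 1.36 F [-1.2 -0.1  0.7] T [ 0.01 -0.01  0.05] open 1.0
shift cm [ 1.073e+01 -1.000e-02 -3.000e-02] M [[-0.0, -0.027, -1.0], [-0.0, -1.0, 0.027], [-1.0, 0.0, 0.0]]
turn about x (deg) 0.4
```

View pics/c2.png

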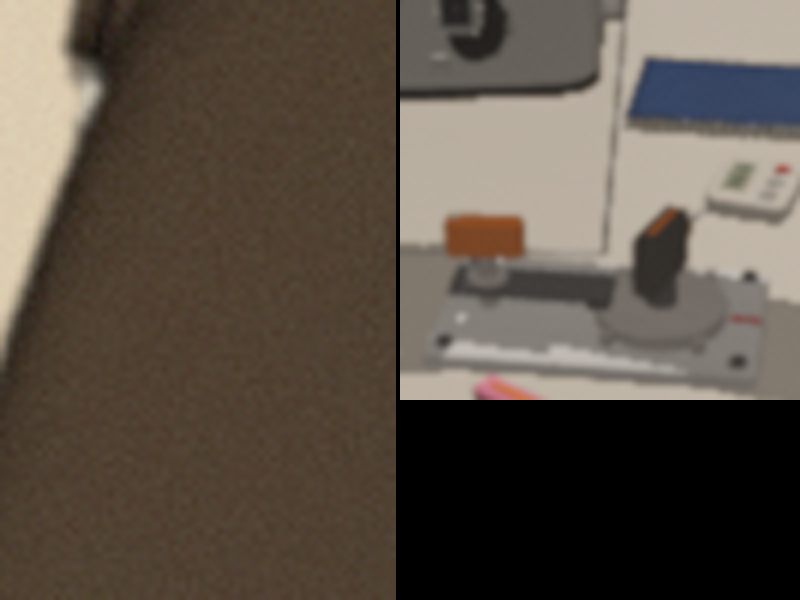

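The arm hides the mount from the top camera, but the side view shows it clear. The jaw opening leaves about 30 mm on each side of the bar, so I'll descend and close gently.

{"method": "drive_tool", "body": {"steps": [[3,0,0,0,1],[3,0,0,0,1],[3,0,0,0,1],[2.5,0,0,0,1],[2,0,0,0,1],[1.2,0,0,0,1],[0.9,0,0,0,0.8],[0,0,0,0,0.5],[0,0,0,0,0.35],[0,0,0,0,0.3]], "force": 20}}

```text
time: 5.2
eef_pos: [0.5848, -0.0393, 0.0427]
tcp_rot: [0.708, -0.01, -0.706, -0.009]
contact_force: [0.4, -0.0, 0.0]
opening: 0.332
```

```bash
python3 -c "
from h import *
to([.584,-.039,.041],-92)
s=read_camera('side')
cv2.imwrite('pics/c3.png',crop(s,245,80,125,130,4))"
```

```text
t 5.2 tcp [ 0.5848 -0.0393  0.0427] yaw_y -91.6 x [ 0.002 -0.001 -1.   ] q6 1.36 F [ 0.4 -0.   0. ] T [-0.   -0.02  0.02] open 0.332
shift cm [ 0.17 -0.03  0.08] M [[0.002, -0.027, -1.0], [-0.001, -1.0, 0.027], [-1.0, 0.001, -0.002]]
turn about x (deg) 0.4
```

View pics/c3.png

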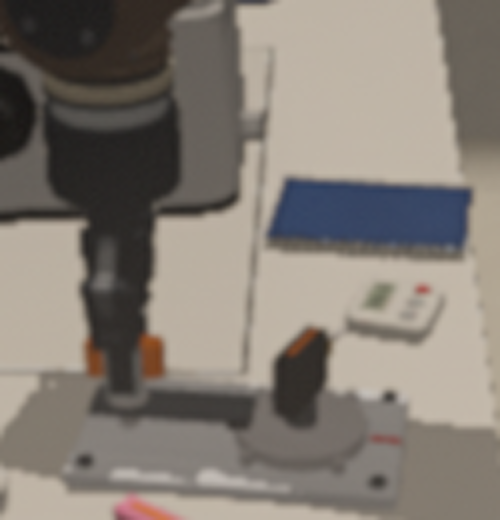

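The side view shows the finger at column 125 and the bar spanning 87–162, so the finger is centred along the bar. Closing.

{"method": "drive_tool", "body": {"steps": [[0,0,0,0,0.2],[0,0,0,0,0.1],[0,0,0,0,0.0],[0,0,0,0,0.0],[0,0,0,0,0.0]], "force": 30}}

```text
time: 5.75
eef_pos: [0.5844, -0.0402, 0.0424]
tcp_rot: [0.708, -0.01, -0.707, -0.009]
contact_force: [-2.5, -6.1, 4.5]
opening: 0.157
```

```bash
python3 -c "
from h import *
to([.584,-.039,.041],-92)"
```

```text
t 5.75 tcp [ 0.5844 -0.0402  0.0424] yaw_y -91.6 x [ 0.001 -0.002 -1.   ] q6 1.36 F [-2.5 -6.1  4.5] T [-0.7   0.25 -0.07] open 0.157
shift cm [ 0.14 -0.12  0.05] M [[0.001, -0.027, -1.0], [-0.002, -1.0, 0.027], [-1.0, 0.002, -0.001]]
turn about x (deg) 0.4
```

{"method": "drive_tool", "body": {"steps": [[0,0.1,0,0,0.0],[0,0,0,0,0.0],[-0.02,0,0,-5,0.0],[-0.02,0,0,-5,0.0],[-0.02,0,0,-5,0.0],[-0.02,0,0,-5,0.0],[0,0,0,0,0]], "force": 80}}

```text
time: 6.45
eef_pos: [0.5843, -0.041, 0.0431]
tcp_rot: [0.698, 0.113, -0.697, 0.114]
contact_force: [-2.6, -4.3, 4.1]
opening: 0.152
```

```bash
python3 -c "
from h import *
to([.584,-.039,.041],-92)"
```

```text
t 6.45 tcp [ 0.5843 -0.041   0.0431] yaw_y -71.5 x [ 0.001 -0.001 -1.   ] q6 1.01 F [-2.6 -4.3  4.1] T [-0.45  0.11  0.18] open 0.152
shift cm [ 0.21 -0.2  -0.03] M [[0.001, 0.318, -0.948], [-0.001, -0.948, -0.318], [-1.0, 0.002, -0.001]]
turn about x (deg) 20.5
```

{"method": "drive_tool", "body": {"steps": [[-0.02,0,0,-5,0.0],[-0.02,0,0,-5,0.0],[-0.02,0,0,-5,0.0],[-0.02,0,0,-5,0.0],[-0.02,0,0,-5,0.0],[-0.02,0,0,-5,0.0],[-0.02,0,0,-5,0.0],[-0.02,0,0,-4,0.0],[0,0,0,0,0]]}}

```text
time: 7.35
eef_pos: [0.5851, -0.042, 0.0445]
tcp_rot: [0.621, 0.339, -0.619, 0.342]
contact_force: [0.9, -7.9, 0.7]
opening: 0.144
```

```bash
python3 -c "
from h import *
to([.584,-.039,.15],-28)"
```

```text
t 7.35 tcp [ 0.5851 -0.042   0.0445] yaw_y -32.5 x [ 0.003 -0.003 -1.   ] q6 0.33 F [ 0.9 -7.9  0.7] T [-0.84 -0.19  0.16] open 0.144
shift cm [-10.56  -0.2   -0.19] M [[0.003, 0.843, -0.537], [-0.003, -0.537, -0.843], [-1.0, 0.005, 0.001]]
turn about x (deg) -4.5
```

{"method": "drive_tool", "body": {"steps": [[0,0,0,0,0.5],[0,0,0,0,0.5],[0,0,0,0,0.5],[-2,0,0,0,0.5],[-4,0,0,0,0.5],[-4,0,0,0,0.6],[0,-3.13,1.6,0,0.6],[0,-3.13,1.6,0,0.6],[0,-3.13,1.6,0,0.6],[0,0,0,-5.3,0.6]], "force": 30}}

```text
time: 8.35
eef_pos: [0.474, -0.0282, 0.1417]
tcp_rot: [-0.602, -0.37, 0.604, -0.367]
contact_force: [0.1, -0.1, -0.0]
opening: 0.601
```

```bash
python3 -c "
from h import *
to([.480,-.032,.039],-27.2)
s=read_camera('side')
cv2.imwrite('pics/c4.png',crop(s,245,80,125,130,4))"
```

```text
t 8.35 tcp [ 0.474  -0.0282  0.1417] yaw_y -27.1 x [-0.005  0.002 -1.   ] q6 0.2 F [ 0.1 -0.1 -0. ] T [-0.02  0.02  0.01] open 0.601
shift cm [10.27  0.77  0.06] M [[-0.005, 0.89, -0.456], [0.002, -0.456, -0.89], [-1.0, -0.006, 0.001]]
turn about x (deg) 0.1
```

View pics/c4.png

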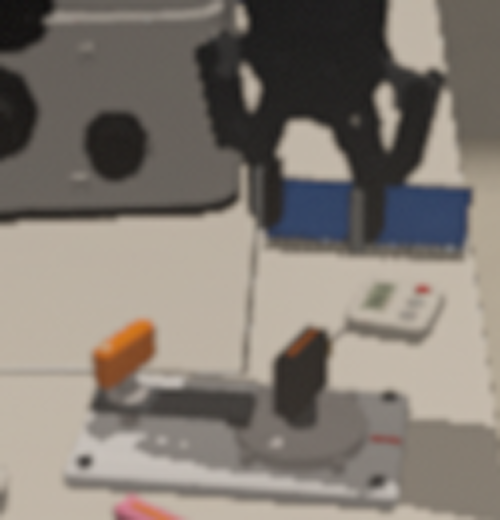

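The side view shows the orange bar turned by about 60° and the holder unmoved. I'll let the arm settle before correcting.

{"method": "drive_tool", "body": {"steps": [[3,0,0,0,0.6],[0,0,0,0,0.6],[0,0,0,0,0.6]]}}

```text
time: 8.7
eef_pos: [0.4786, -0.0297, 0.1134]
tcp_rot: [-0.604, -0.368, 0.604, -0.367]
contact_force: [0.4, 0.2, 0.4]
opening: 0.599
```

```bash
python3 -c "
from h import *
to([.480,-.032,.039],-27.2)"
```

```text
t 8.7 tcp [ 0.4786 -0.0297  0.1134] yaw_y -27.3 x [-0.002  0.001 -1.   ] q6 0.2 F [0.4 0.2 0.4] T [-0.03 -0.06 -0.03] open 0.599
shift cm [7.44 0.24 0.14] M [[-0.002, 0.889, -0.459], [0.001, -0.459, -0.889], [-1.0, -0.002, 0.0]]
turn about x (deg) -0.1
```

{"method": "drive_tool", "body": {"steps": [[2,0.24,0.14,0,0.6],[2,0,0,0,0.6],[2,0,0,0,0.6],[1.4,0,0,0,0.6],[0,0,0,0,0.4],[0,0,0,0,0.25],[0,0,0,0,0.15],[0,0,0,0,0.0],[0,0,0,0,0],[0,0,0,0,0]], "force": 30}}

```text
time: 9.7
eef_pos: [0.4816, -0.0326, 0.0411]
tcp_rot: [0.605, 0.367, -0.603, 0.369]
contact_force: [0.6, 0.5, 5.5]
opening: 0.184
```

```bash
python3 -c "
from h import *
to([.480,-.032,.039],-27.2)"
```

```text
t 9.7 tcp [ 0.4816 -0.0326  0.0411] yaw_y -27.3 x [ 0.003 -0.001 -1.   ] q6 0.2 F [0.6 0.5 5.5] T [0.15 0.06 0.04] open 0.184
shift cm [ 0.21 -0.17  0.02] M [[0.003, 0.889, -0.458], [-0.001, -0.458, -0.889], [-1.0, 0.003, -0.001]]
turn about x (deg) -0.1
```

{"method": "drive_tool", "body": {"steps": [[0,0,0,5,0],[0,0,0,5,0],[0,0,0,5,0],[0,0,0,5,0],[0,0,0,5,0],[0,0,0,0,0]]}}

```text
time: 10.3
eef_pos: [0.4814, -0.0317, 0.0411]
tcp_rot: [0.67, 0.228, -0.669, 0.228]
contact_force: [-0.1, 3.6, 7.0]
opening: 0.184
```

```bash
python3 -c "
from h import *
to([.480,-.032,.039],-95.8)"
```

```text
t 10.3 tcp [ 0.4814 -0.0317  0.0411] yaw_y -52.4 x [ 0.002  0.001 -1.   ] q6 0.64 F [-0.1  3.6  7. ] T [ 0.46  0.11 -0.13] open 0.184
shift cm [ 0.21 -0.06  0.13] M [[0.002, 0.61, -0.792], [0.001, -0.792, -0.61], [-1.0, 0.0, -0.002]]
turn about x (deg) 43.4
```

{"method": "drive_tool", "body": {"steps": [[0,0,0,5,0],[0,0,0,5,0],[0,0,0,5,0],[0,0,0,5,0],[0,0,0,5,0],[0,0,0,5,0],[0,0,0,5,0],[0,0,0,5,0],[0,0,0,3.4,0],[0,0,0,0,0]]}}

```text
time: 11.3
eef_pos: [0.4811, -0.0302, 0.0412]
tcp_rot: [0.707, -0.034, -0.706, -0.037]
contact_force: [-1.0, 9.4, 9.5]
opening: 0.186
```

```bash
python3 -c "
from h import *
to([.480,-.032,.039],-95.8)
s=read_camera('side')
cv2.imwrite('pics/c5.png',crop(s,285,125,75,75,8))"
```

```text
t 11.3 tcp [ 0.4811 -0.0302  0.0412] yaw_y -95.7 x [ 0.001  0.004 -1.   ] q6 1.39 F [-1.   9.4  9.5] T [1.41 0.17 0.1 ] open 0.186
shift cm [0.22 0.2  0.09] M [[0.001, -0.1, -0.995], [0.004, -0.995, 0.1], [-1.0, -0.004, -0.001]]
turn about x (deg) 0.1
```

View pics/c5.png

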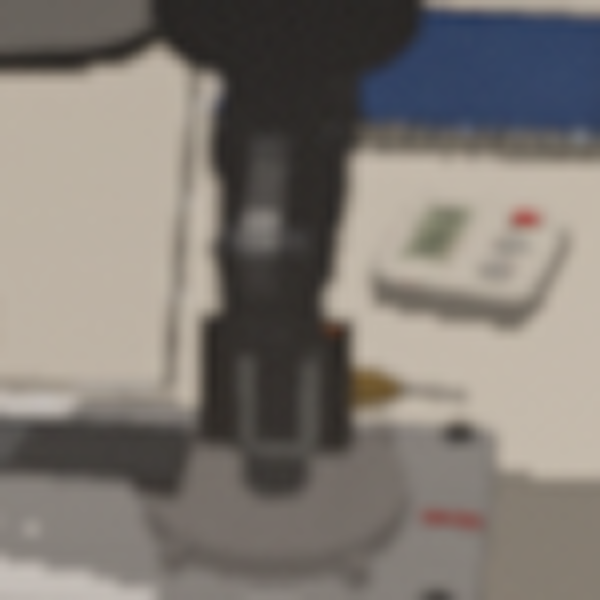

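The needle now points roughly along the index line. I'll ease off the side load, release, and clear the arm so the top camera can check it.

{"method": "drive_tool", "body": {"steps": [[0,-0.12,0,0,0],[0,0,0,0,0],[0,0,0,0,0.3],[0,0,0,0,0.5],[0,0,0,0,0.6],[0,0,0,0,0.6],[-2,0,0,0,0.6],[-4,0,0,0,0.6],[-4,0,0,0,0.6],[0,-4,0,0,0.6]]}}

```text
time: 12.35
eef_pos: [0.489, 0.0054, 0.1464]
tcp_rot: [0.711, -0.038, -0.702, -0.036]
contact_force: [1.2, 1.3, 0.5]
opening: 0.599
```

{"method": "drive_tool", "body": {"steps": [[0,-5,0,0,0.6],[0,-5,0,0,0.6],[0,-5,0,0,0.6],[0,-5,0,0,0.6],[0,-5,0,0,0.6],[0,0,0,0,0.6],[0,0,0,0,0.6]]}}

```text
time: 13.05
eef_pos: [0.5086, 0.2583, 0.1391]
tcp_rot: [-0.706, 0.034, 0.707, 0.034]
contact_force: [0.2, -0.5, -0.0]
opening: 0.598
```

```bash
python3 -c "
from h import *
to([.585,-.0425,.1412],-95.8)
t=read_camera('top'); s=read_camera('side')
im=np.zeros((600,800,3),np.uint8); im[:,:396]=crop(t,350,136,66,100,6); im[:400,400:]=crop(s,265,125,100,100,4)
cv2.imwrite('pics/c6.png',im)"
```

```text
t 13.05 tcp [0.5086 0.2583 0.1391] yaw_y -95.5 x [-0.001 -0.001 -1.   ] q6 1.96 F [ 0.2 -0.5 -0. ] T [ 0.   -0.02  0.01] open 0.598
shift cm [ -0.19  29.2  -10.5 ] M [[-0.001, -0.096, -0.995], [-0.001, -0.995, 0.096], [-1.0, 0.001, 0.001]]
turn about x (deg) 0.3
```

View pics/c6.png

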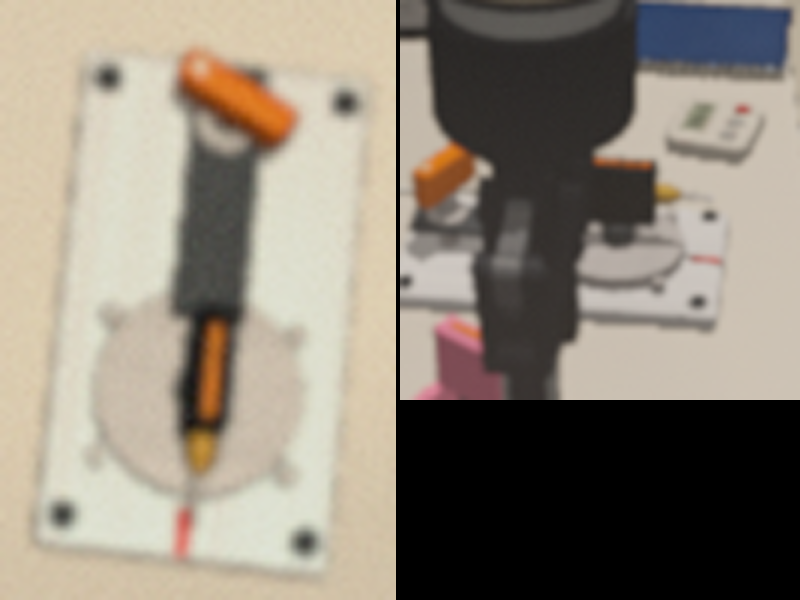

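The top view shows the knob turned about 60°. The block lies along the mount axis, with its line from (216,320) to (206,418) and the needle reaching about (191,505), by the red line at (186,508)–(181,556). I'll measure the angles.

```bash
python3 - <<'E'
from h import *
t=read_camera("top")
T=lambda u,v,z: px(t,(350+u/6-.42,136+v/6-.42),z)
f=t["frame"].astype(int); r,g,b=f[...,0],f[...,1],f[...,2]
ang=lambda d: np.degrees(np.arctan2(d[1],d[0])).round(2)
def pca(m,z,box):
    u0,v0,u1,v1=box; w=np.zeros(m.shape,float); w[v0:v1,u0:u1]=np.clip(m,0,None)[v0:v1,u0:u1]; w[w<25]=0
    v,u=np.nonzero(w); P=np.array([px(t,(a,c),z)[:2] for a,c in zip(u,v)]); W=w[v,u]
    c=(P*W[:,None]).sum(0)/W.sum(); Q=P-c; e=np.linalg.eigh((Q*W[:,None]).T@Q)[1][:,1]
    return c.round(4), ang(e), len(u)
print("block line",pca((r-b)-40,.076,(378,186,393,207)))
print("knob",pca((r-b)-40,.073,(376,140,404,164)))
print("index",pca((r-g)-20,.012,(375,217,388,232)))
h=[T(*p,.012) for p in((108,77),(345,103),(62,515),(305,543))]
print("axis",ang(h[0]-h[2]),ang(h[1]-h[3]), "hole centroid",np.mean(h,0))
print("flange",T(198,394,.022),"line",ang(T(206,418,.076)-T(216,320,.076)),"nose",T(201,468,.056),"tip",T(191,506,.056))
E
```

```text
block line (array([ 0.4804, -0.0307]), np.float64(174.31), 57)
knob (array([ 0.5828, -0.0416]), np.float64(56.82), 166)
index (array([ 0.4296, -0.0255]), np.float64(173.05), 21)
axis -5.76 -5.81 hole centroid [ 0.51680289 -0.03453165  0.012     ]
flange [ 0.48107951 -0.03069818  0.022     ] line 173.95 nose [ 0.44805706 -0.02840292  0.056     ] tip [ 0.43408583 -0.02470723  0.056     ]
```

The block is at 174.3° against a mount axis of 174.2°, so it is aligned. Back to the knob.

{"method": "drive_tool", "body": {"steps": [[0,4.17,-1.5,0,0.6],[0,4.17,-1.5,0,0.6],[0,4.17,-1.5,0,0.6],[0,4.17,-1.5,0,0.6],[0,4.17,-1.5,0,0.6],[0,4.17,-1.5,0,0.6],[0,4.17,-1.5,0,0.6],[0,0,0,-7.8,0.6],[0,0,0,-7.8,0.6],[0,0,0,-7.8,0.6]]}}

```text
time: 14.2
eef_pos: [0.584, -0.0458, 0.1397]
tcp_rot: [-0.698, -0.109, 0.699, -0.109]
contact_force: [0.0, 0.3, 0.2]
opening: 0.599
```

{"method": "drive_tool", "body": {"steps": [[0,0,0,-7.8,0.6],[0,0,0,-7.8,0.6],[0,0,0,-7.8,0.6],[0,0,0,-7.8,0.6],[0,0,0,-7.8,0.6],[0,0,0,0,0.6],[0,0,0,0,0.6]]}}

```text
time: 14.9
eef_pos: [0.5843, -0.0445, 0.1397]
tcp_rot: [-0.623, -0.334, 0.623, -0.334]
contact_force: [0.0, -0.3, 0.1]
opening: 0.6
```

```bash
python3 -c "
from h import *
to([.584,-.042,.0445],-33)"
```

```text
t 14.9 tcp [ 0.5843 -0.0445  0.1397] yaw_y -33.5 x [-0. -0. -1.] q6 0.34 F [ 0.  -0.3  0.1] T [-0.   -0.06 -0.02] open 0.6
shift cm [ 9.52 -0.16 -0.19] M [[-0.0, 0.834, -0.553], [-0.0, -0.553, -0.834], [-1.0, -0.0, 0.0]]
turn about x (deg) -0.5
```

{"method": "drive_tool", "body": {"steps": [[3,-0.16,-0.19,0,0.6],[3,0,0,0,0.6],[2.5,0,0,0,0.6],[1,0,0,0,0.4],[0,0,0,0,0.25],[0,0,0,0,0.1],[0,0,0,0,0],[0,0,0,0,0],[0,0,0,0,0]], "force": 80}}

```text
time: 15.8
eef_pos: [0.5852, -0.0417, 0.0452]
tcp_rot: [0.623, 0.335, -0.622, 0.337]
contact_force: [4.5, -3.4, -8.5]
opening: 0.147
```

```bash
python3 -c "
from h import *
to([.584,-.042,.0445],-33)"
```

```text
t 15.8 tcp [ 0.5852 -0.0417  0.0452] yaw_y -33.3 x [ 0.002 -0.002 -1.   ] q6 0.34 F [ 4.5 -3.4 -8.5] T [-0.48 -0.47  0.14] open 0.147
shift cm [ 0.07 -0.08  0.09] M [[0.002, 0.836, -0.548], [-0.002, -0.548, -0.836], [-1.0, 0.003, 0.0]]
turn about x (deg) -0.3
```

Grip is good. Turning clockwise, lowering slightly as the screw goes down.

{"method": "drive_tool", "body": {"steps": [[0.02,0,0,5,0],[0.02,0,0,5,0],[0.02,0,0,5,0],[0.02,0,0,5,0],[0.02,0,0,5,0],[0.02,0,0,5,0],[0.02,0,0,5,0],[0.02,0,0,5,0],[0.02,0,0,5,0],[0.02,0,0,5,0]]}}

```text
time: 16.8
eef_pos: [0.5847, -0.0406, 0.0435]
tcp_rot: [0.706, 0.041, -0.706, 0.04]
contact_force: [2.7, -0.4, -3.9]
opening: 0.149
```

```bash
python3 -c "
from h import *
to([.584,-.042,.0425],-92)"
```

```text
t 16.8 tcp [ 0.5847 -0.0406  0.0435] yaw_y -83.5 x [ 0.001  0.001 -1.   ] q6 1.21 F [ 2.7 -0.4 -3.9] T [ 0.14 -0.16  0.24] open 0.149
shift cm [0.1  0.14 0.08] M [[0.001, 0.114, -0.993], [0.001, -0.993, -0.114], [-1.0, -0.0, -0.001]]
turn about x (deg) 8.5
```

{"method": "drive_tool", "body": {"steps": [[0.02,0,0,4,0],[0.02,0,0,4,0],[0,0,0,2,0],[0,0,0,2,0],[0,0,0,2,0],[0,0,0,0,0]]}}

```text
time: 17.4
eef_pos: [0.5848, -0.0403, 0.0431]
tcp_rot: [0.706, -0.044, -0.705, -0.044]
contact_force: [3.3, 2.3, -4.7]
opening: 0.149
```

```bash
python3 -c "
from h import *
to([.584,-.042,.0425],-92)"
```

```text
t 17.4 tcp [ 0.5848 -0.0403  0.0431] yaw_y -97.1 x [ 0.001  0.    -1.   ] q6 1.45 F [ 3.3  2.3 -4.7] T [ 0.46 -0.15  0.7 ] open 0.149
shift cm [0.06 0.18 0.06] M [[0.001, -0.124, -0.992], [0.0, -0.992, 0.124], [-1.0, -0.0, -0.001]]
turn about x (deg) -5.1
```

{"method": "drive_tool", "body": {"steps": [[0,0,0,2,0],[0,0,0,2,0],[0,0,0,0,0],[0,0,0,0,0]], "force": 100}}

```text
time: 17.8
eef_pos: [0.5849, -0.0404, 0.0432]
tcp_rot: [0.704, -0.067, -0.704, -0.066]
contact_force: [1.6, 3.7, -1.6]
opening: 0.148
```

```bash
python3 -c "
from h import *
to([.584,-.042,.0425],-92)"
```

```text
t 17.8 tcp [ 0.5849 -0.0404  0.0432] yaw_y -100.8 x [ 0.001 -0.001 -1.   ] q6 1.52 F [ 1.6  3.7 -1.6] T [ 0.7  -0.16  2.45] open 0.148
shift cm [0.07 0.17 0.05] M [[0.001, -0.188, -0.982], [-0.001, -0.982, 0.188], [-1.0, 0.001, -0.001]]
turn about x (deg) -8.8
```

The moment rose to 2.45 Nm, well above the screw's 0.2–0.4, so the knob is on its end stop. I'll ease the twist slightly, release, lift and check.

{"method": "drive_tool", "body": {"steps": [[0,0,0,-2.5,0],[0,0,0,0,0],[0,0,0,0,0.3],[0,0,0,0,0.5],[0,0,0,0,0.6],[0,0,0,0,0.6],[-2,0,0,0,0.6],[-4,0,0,0,0.6],[-4,0,0,0,0.6],[-2,0,0,0,0.6]]}}

```text
time: 18.8
eef_pos: [0.5863, -0.0416, 0.1668]
tcp_rot: [0.707, -0.055, -0.703, -0.054]
contact_force: [0.8, -1.0, 0.7]
opening: 0.601
```

{"method": "drive_tool", "body": {"steps": [[0,-5,0,0,0.6],[0,-5,0,0,0.6],[0,-5,0,0,0.6],[0,-5,0,0,0.6],[0,-5,0,0,0.6],[0,-5,0,0,0.6],[0,-3,0,0,0.6],[0,0,0,0,0.6],[0,0,0,0,0.6]]}}

```text
time: 19.7
eef_pos: [0.6345, 0.2855, 0.1619]
tcp_rot: [-0.705, 0.054, 0.705, 0.054]
contact_force: [-0.8, -0.3, -0.0]
opening: 0.603
```

```bash
python3 - <<'E'
from h import *
to([.585,-.0425,.1412],-95.8)
t=read_camera('top'); s=read_camera('side')
im=np.zeros((600,800,3),np.uint8); im[:,:396]=crop(t,350,136,66,100,6); im[:400,400:]=crop(s,255,125,100,100,4)
cv2.imwrite('pics/c7.png',im)
f=t["frame"].astype(int); r,g,b=f[...,0],f[...,1],f[...,2]
def pca(m,z,box):
    u0,v0,u1,v1=box; w=np.zeros(m.shape,float); w[v0:v1,u0:u1]=np.clip(m,0,None)[v0:v1,u0:u1]; w[w<25]=0
    v,u=np.nonzero(w); P=np.array([px(t,(a,c),z)[:2] for a,c in zip(u,v)]); W=w[v,u]
    c=(P*W[:,None]).sum(0)/W.sum(); Q=P-c; e=np.linalg.eigh((Q*W[:,None]).T@Q)[1][:,1]
    return c.round(4), np.degrees(np.arctan2(e[1],e[0])).round(2)
print("block line",pca((r-b)-40,.076,(378,186,393,207)))
print("knob",pca((r-b)-40,.071,(376,138,404,165)))
o=cv2.cvtColor(cv2.imread("pics/top0.png"),cv2.COLOR_BGR2RGB).astype(int); r,b=o[...,0],o[...,2]
print("knob at start",pca((r-b)-40,.071,(376,138,404,165)))
E
```

```text
t 19.7 tcp [0.6345 0.2855 0.1619] yaw_y -98.8 x [-0.001 -0.001 -1.   ] q6 2.0 F [-0.8 -0.3 -0. ] T [0.02 0.02 0.02] open 0.603
shift cm [ 2.09 33.17 -0.1 ] M [[-0.001, -0.152, -0.988], [-0.001, -0.988, 0.152], [-1.0, 0.001, 0.001]]
turn about x (deg) -3.0
block line (array([ 0.4806, -0.0307]), np.float64(174.47))
knob (array([ 0.5821, -0.0406]), np.float64(173.66))
knob at start (array([ 0.5818, -0.0407]), np.float64(176.72))
```

View pics/c7.png

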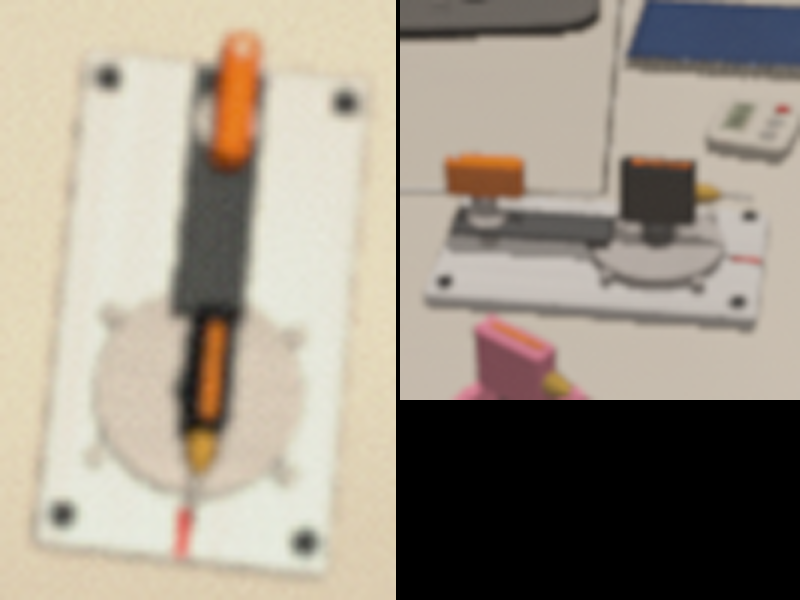

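The final view shows the knob bar back along the mount axis, the needle reaching the red line at (188,510), and the robot clear. Handing in.

```bash
python3 -c "
from plant import sign_off
print(sign_off())"
```

```text
the job is handed in; nothing more can be done
None
```

The job is done and handed in at about 20 s. On the orange mount the knob was backed off, the holder was turned to the red index line, and the knob was screwed home again.

- **Backing off:** The gripper turned about 59° counter-clockwise. Measured against its final stop position, the bar was about 63° (1.1 rad) off, under the quarter-turn limit.
- **Aligning:** I turned the holder about 68.5° clockwise. After clamping, the top camera put the block line at 174.5°, against 174.2° for the mount axis. A direct fit to the short red line gave 173.05°, so the two references differ by about 1°. I relied on the mount axis, because the red line covered only 21 pixels.
- **Clamping:** The wrist moment rose to about 2.45 Nm, against 0.2–0.4 Nm for running the screw, so the knob is on its end stop. Its bar ended at 173.7°, about 3° tighter than the 176.7° I measured at the start.
- **Other checks:** The highest wrist force in any reading was about 14 N. I ran no final check on the blue mount or the pink look-alike; the arm was not sent to either. The arm ended clear of everything.

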